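# Shut the cedar sliding door and lock its quarter-turn stud

## Task

Slide the cedar door on top of the low bench cabinet fully shut, then push its sprung stud in until you feel it meet the pad at the bottom, without forcing it, turn it a quarter turn clockwise (seen from above) while holding it in, and let go so that it stays locked down. Leave the pebble, the lid form and the hook scraper where they lie.

Things in the scene. Friction and masses are not known exactly. Their poses are not given: they have to be found in the camera images.
- cabinet: Low cedar cabinet, fixed on the counter, 240 x 440 mm, 120 mm high, with 16 mm guide rails on top of its long sides and a stop strip at its -y end; the cedar door slides on top. Origin at the centre of its underside, z up, y along its length: the door shuts towards -y. Position and yaw vary.
- keeper_slot (a point): Centre of the keeper's slot under the door (cabinet's x = 0, y = -165 mm, 110 mm above the counter), 28 mm long along x, 8 mm wide along y, axes as the cabinet's. The stud's cross-bar (24 x 5 mm) goes into it only with the door shut and the wing along the cabinet's x. The keeper's catching edge and pad lie hidden below, at a depth that differs each time.
- stud: The steel stud upright in the door: 14 mm neck, flange 42 mm across and 6 mm thick, on it an upright wing (thumb-grip) 36 mm long, 12 thick, 30 tall; below the door a hidden cross-bar parallel to the wing. Origin on its axis at the door's underside level, 120 mm above the counter when out; x along the wing, z up. Slides with the door, sinks when pressed.
- stud_grip (a point): Centre of the stud's wing, on the axis, 15 mm above the flange's top, 191 mm above the counter when out; x along the wing, y across its 12 mm thickness, z up. The flange's underside is 38 mm above the door when out, so it stays clear of the door. Pinched across its thickness from above, the wing also serves to slide the door; fingertips on the flange can push the stud down.
- door (a joint): how far the door is open, m: 0 fully shut against its stop, up to 0.13; it slides along the cabinet's y with about 2 N of friction.
- stud_press (a joint): How far the stud is in, m: 0 out, at most 0.034. Spring 4 N plus 0.2 N/mm. Free to turn only from some depth between 11.5 and 27.5 mm (varies; turned sooner it jams); 1.5 mm deeper is a stiff pad (14 N/mm), a sharp rise above the spring's 6.5 to 10 N. Push 13 to 18 N in all; over 25 N on pad or keeper does damage. Let go, locked, it rises 4 mm off the pad and stays; unlocked it springs out.
- stud_turn (a joint): turn of the stud, rad: 0 at the start (wing along the cabinet's x), grows clockwise seen from above to a stop at 1.65; the cross-bar drops into its notch, and is held there, from about 1.4 on. Light friction (0.025 N m).
- pebble_center (a point): grey stone burnishing pebble, 58 mm across and 28 mm high, lying on the counter; its centre. Leave alone.
- lid_form_center (a point): turned pine lid form, a disc 120 mm across with a knob, 44 mm high in all, on the counter; its centre. Leave alone.
- scraper_center (a point): hook scraper lying on the counter, wooden handle and steel hook, 270 mm long; point in the handle at mid-height, 115 mm from the handle's end, x axis along it towards the hook. Leave alone.

How it is judged:
On the way, in this order (a step that is already met when the one before it is completed fails the run):
1. the door is fully shut (within 3 mm) (value of joint door below 0.003 m), for 0.1 s.
2. with the door shut, the stud is pushed in more than 10 mm (value of joint door below 0.003 m and value of joint stud_press above 0.01 m), for 0.05 s.
At the end, for the whole second after the job is handed in: The door is shut within 3 mm, the stud is turned clockwise more than 1.3 rad and stays held in by more than 6 mm (locked under the keeper) by itself, at rest (value of joint door below 0.003 m and value of joint stud_turn above 1.3 rad and value of joint stud_press above 0.006 m and linear speed of stud below 0.01 m/s); the robot touches nothing.
It fails at once if the stud is pressed on the keeper or its pad with more than 25 N (contact force between stud and cabinet above 25 N).
It fails at once if the pebble is disturbed (moved more than 30 mm) (distance of pebble_center from where it was at the start of the episode above 0.03 m).
It fails at once if the lid form is disturbed (moved more than 30 mm) (distance of lid_form_center from where it was at the start of the episode above 0.03 m).
It fails at once if the scraper is disturbed (moved more than 30 mm) (distance of scraper_center from where it was at the start of the episode above 0.03 m).
It also fails if it takes over 64 s, if anything falls off the work surface, if the arm or the gripper's body presses on something with over 40 N, if the wrist force passes 120 N, or if a joint passes its speed limit or range.

## Robot

A 7-joint arm with a two-finger parallel gripper is mounted at the origin on the work surface. World frame = base frame: x ahead of the robot, y to its left, z up, the work surface at z = 0. Lengths are in m, angles in rad, forces in N, time in s.
With the tool pointing down it reaches from about 0.4 to 0.85 m from the base axis. Payload 10.4 kg.
Tool frame: the origin (TCP) lies at the very end of the fingers, on their centre line; the grasp point (between the pads) lies 19 mm behind it; z points along the fingers, y is the direction in which the jaws open and shut (so a half turn about z gives the same grasp; the last joint's range is limited). The gripper opens to 87 mm and grips with 3 to 60 N. Pads are 19 mm wide; open, the fingers measure 117 mm over their backs; the gripper's body (75 mm by 190 mm) begins 51 mm behind the grasp point.
Start: joints at [1.111, 0.332, -0.065, 1.46, 0.022, 1.35, -0.088], TCP at [0.264, -0.566, 0.223] pointing down, gripper open.
Joint ranges: [-2.6, 2.6], [-0.5, 2.12], [-1.47, 1.34], [0.16, 2.42], [-1.27, 4.41], [0.06, 2.06], [-2.6, 2.6]. Speed limits (rad/s): [2.22, 2.22, 2.79, 2.79, 3.14, 3.14, 3.14].

## Interface

Orientations are given as a unit quaternion [x, y, z, w].
In Python, from bench import read_state, camera, close_job, recognise, masks_of gives the robot as it stands.
- The arm moves only by the tool play_rows, never from a script. Its argument "moves" is a list of rows, each a list of 3 entries, a list of its own where there are three numbers: the shift along the tool's x, y, z in cm, then the turn, a rotation vector about the tool's x, y, z in rad, then the finger opening in cm, from 0 to 8.7. In form: [[[dx, dy, dz], [ax, ay, az], jaw], ...]. A call has 1 to 8 rows; each row is the pose to reach, as a shift and turn from the pose commanded when the call began, along the tool's axes at that moment; what a row does not reach only later rows make up. A row lasts 1/8 s, in which the tool goes at most 62.5 mm and 10.7 degrees, less where a joint would pass 70% of its speed; a pose out of reach is approached as far as the arm can. A call with a gripper value outside its range is refused whole. The fingers move at their own pace and stop on an object; "grip_force" is the grip in N (left out, the last holds). Time passes only in rows, so rows that repeat a pose let the fingers close. It gives the time, the measured TCP pose, the force and the opening at its end, in the units of the state.
- read_state(): the state, without advancing time (a new reading comes with each control period).
- camera(name): name is "scene" or "top"; returns a dict with "frame" (480x640x3 uint8, red, green, blue), "intrinsics" (3x3 intrinsics, pixels), "k1" (the pictures are not rectified: a ray, as slopes to the right and down, at radius r is drawn at 1 + k1 r^2 times it, then the intrinsics apply), "camera_from_world" (4x4, takes a point from world to camera coordinates). Camera axes: x right, y down, z forward; pixel columns grow to the right and rows downward; lengths in m; the calibration is good to about 2 mm. A picture is of the moment at which its call begins. There is no depth.
- close_job(): hands the job in, once; it reports no verdict.
Trained networks look in a picture, given as the dict that the camera call returned (one of the last four; its "shot" number tells which), for a name from the list of things; names that differ only in an ending like _2 or _b are one class to them, and where a whole thing is asked for, a point or a joint stands for the part that bears it (a point fixed in the world has none). Each returns a list of dicts, best first, with "conf" (0 to 1); they miss things now and then, are a little off and sometimes report something else, mostly with a low value. They report only what shows in the picture. A call takes as long as a camera call.
- recognise(picture, query): "at" ([column, row] in pixels, amid what is visible of it).
- masks_of(picture, query): "region" (480x640 bool, what is visible of it) and "at" ([column, row] in pixels, amid what is visible of it).
The state is a dict: "time": time; "joint_positions": joint angles; "joint_vel": joint speeds; "joint_torque": joint torques, N m; "ee_pos": TCP position; "eef_rot": TCP orientation; "ft_force": force on the tool from outside, world axes, zero at the start; "torque": the same for the moment, N m; "width": finger opening in m.
Only numpy, scipy, OpenCV 4.12 (cv2) and the standard library are available. Lean on these libraries where they do the work, as an engineer would, in place of code of your own. Each camera call takes 0.05 s, during which the arm holds its last target.

## Working session

There is one attempt and no reset: what is moved stays moved. The work goes in short steps, Python scripts to look and compute and a tool call to move; the robot and the scene stay as the last step left them, time stands still between calls to the robot, and variables do not carry over. Pictures are saved under pics/ and viewed, and the job is handed in when it is done.

Besides the shell and the picture viewer there is one more tool, called after "Emit:" as a command line: name --argument value ..., lists and objects as JSON in quotes. play_rows: Moves the arm, as the interface text tells. Its arguments: {"type":"object","properties":{"moves":{"type":"array","items":{"type":"array"}},"grip_force":{"type":"number"}},"required":["moves"]}

```bash
mkdir -p pics; ls; cat > h.py <<'E'
import numpy as np, cv2
from bench import *
def save(c,n): cv2.imwrite('pics/'+n,c['frame'][:,:,::-1])
def ray(c,uv):
    K=np.array(c['intrinsics']);k=c['k1']
    d=np.array([(uv[0]-K[0,2])/K[0,0],(uv[1]-K[1,2])/K[1,1]])
    s=d.copy()
    for _ in range(30): s=d/(1+k*(s@s))
    T=np.array(c['camera_from_world']);R=T[:3,:3]
    return -R.T@T[:3,3], R.T@np.array([s[0],s[1],1])
def atz(c,uv,z):
    o,d=ray(c,uv); return o+d*(z-o[2])/d[2]
def proj(c,p):
    T=np.array(c['camera_from_world']);q=T[:3,:3]@np.array(p)+T[:3,3];s=q[:2]/q[2]
    s=s*(1+c['k1']*(s@s));K=np.array(c['intrinsics']);return np.array([K[0,0]*s[0]+K[0,2],K[1,1]*s[1]+K[1,2]])
E
python3 - <<'E'
from h import *
print(read_state())
for n in ['scene','top']:
    c=camera(n);save(c,n+'0.png')
    print(n,c['intrinsics'],c['k1'],c['camera_from_world'])
    for q in ['cabinet','stud','door','stud_grip','pebble_center','lid_form_center','scraper_center','keeper_slot']:
        try: print(q,[(r['at'],r['conf']) for r in recognise(c,q)][:3])
        except Exception as e: print(q,e)
E
```

```text
pics
{'time': 0.0, 'joint_positions': array([ 1.1114036 ,  0.3328799 , -0.06472599,  1.46091696,  0.02160533,
        1.34987914, -0.08849198]), 'joint_vel': array([ 0.00073337, -0.00056464, -0.00185922,  0.00126046,  0.00092955,
        0.00060557,  0.00099292]), 'joint_torque': array([-3.26283098e-04, -6.23262048e+01,  2.47181748e-02, -3.89906394e+01,
       -6.13046600e-02,  3.97156260e-02,  1.21008802e-04]), 'ee_pos': array([ 0.26424862, -0.56598101,  0.22176061]), 'eef_rot': array([ 9.76240044e-01,  2.16690780e-01, -1.79111954e-04, -6.70213135e-04]), 'ft_force': array([-0.50728833, -0.67033839,  0.22487237]), 'torque': array([-0.07641094, -0.01896313, -0.08489629]), 'width': 0.0868562427834715}
scene [[498.38903163   0.         321.94094167]
 [  0.         498.38903163 239.35865007]
 [  0.           0.           1.        ]] 0.03521778001238927 [[-0.72275542  0.69108087  0.00564307  0.54607565]
 [ 0.48362225  0.51158749 -0.71020262 -0.06854319]
 [-0.49369437 -0.51057368 -0.70397471  1.34703919]
 [ 0.          0.          0.          1.        ]]
cabinet [([435.4, 366.7], 0.56)]

[... 243 characters left out ...]
er_slot [([433.1, 364.5], 0.76)]
top [[475.10018603   0.         317.01836329]
 [  0.         475.10018603 230.07910404]
 [  0.           0.           1.        ]] -0.017012154799320032 [[ 0.03891519 -0.9992287  -0.00525529 -0.19011773]
 [-0.97601544 -0.03688273 -0.21455423  0.58648065]
 [ 0.21419491  0.01347866 -0.97669794  0.8696961 ]
 [ 0.          0.          0.          1.        ]]
cabinet [([165.1, 219.6], 0.85)]
stud [([220.6, 191.7], 0.77)]
door [([180.8, 210.9], 0.61), ([222.9, 193.9], 0.16)]
stud_grip []
pebble_center [([376.6, 309.5], 0.79)]
lid_form_center [([393.3, 236.2], 0.63)]
scraper_center [([500.7, 293.4], 0.89), ([221.9, 196.5], 0.48)]
keeper_slot [([166.7, 220.9], 0.9)]
```

View pics/scene0.png

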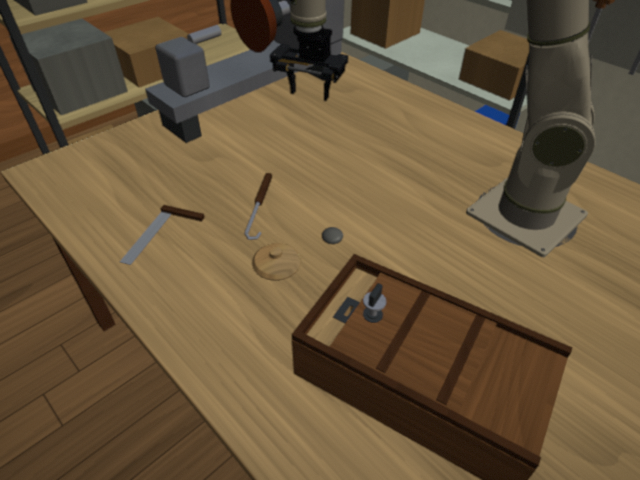

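View pics/top0.png

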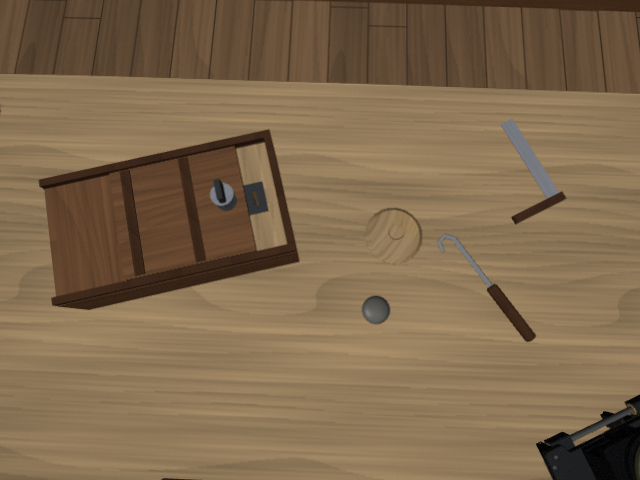

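```bash
python3 - <<'E'
from h import *
c=camera('top');f=c['frame'][120:320,30:310,::-1]
cv2.imwrite('pics/topz.png',cv2.resize(f,None,fx=2.8,fy=2.8,interpolation=2))
c=camera('scene');f=c['frame'][245:480,285:580,::-1]
cv2.imwrite('pics/scz.png',cv2.resize(f,None,fx=2.5,fy=2.5,interpolation=2))
E
```

```text
(no output)
```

View pics/topz.png

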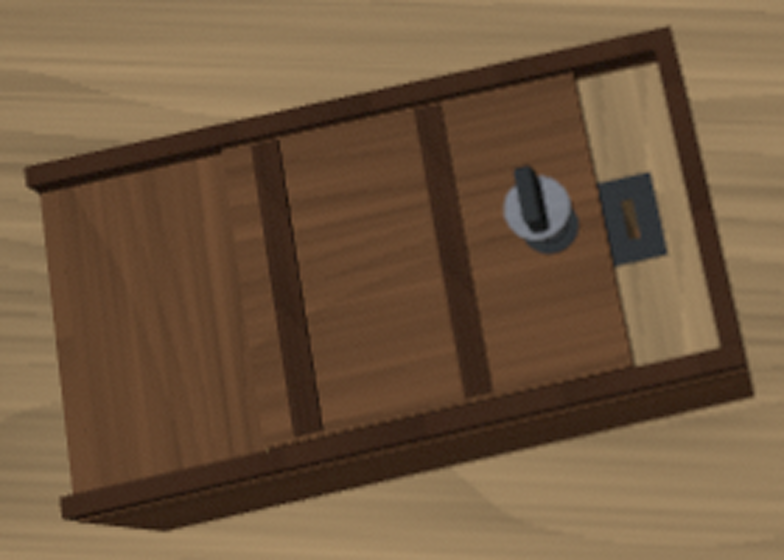

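View pics/scz.png

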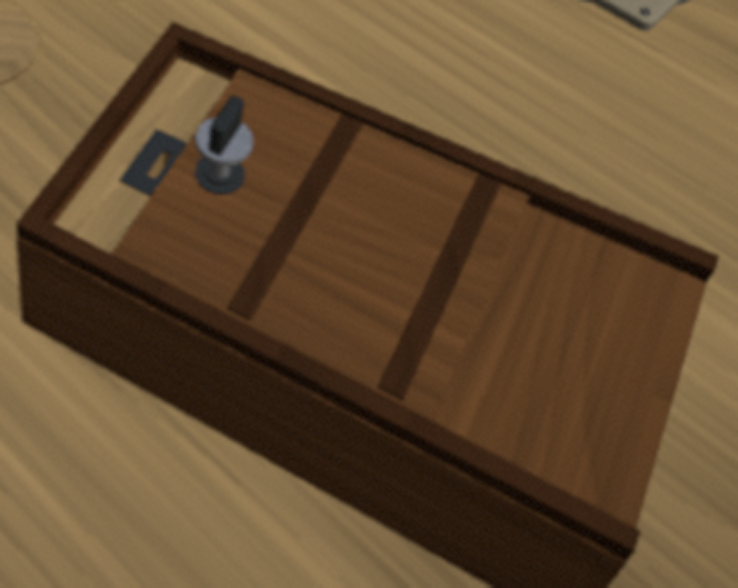

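```bash
cat > fit.py <<'E'
from h import *
from scipy.optimize import least_squares
ct=camera('top');cs=camera('scene')
L=[(.12,-.22),(-.12,-.22),(.12,.22),(-.12,.22)]
T=[(671,28),(748,367),(26,170),(62,517)]; S=[(20,228),(175,25),(635,535),(716,260)]
obs=[]
for (l,t,s) in zip(L,T,S):
    obs.append((ct,l,np.array(t)/2.8+[30,120])); obs.append((cs,l,np.array(s)/2.5+[285,245]))
def W(p,l,z):
    c,s=np.cos(p[2]),np.sin(p[2]); return [p[0]+c*l[0]-s*l[1],p[1]+s*l[0]+c*l[1],z]
def r(p): return np.concatenate([proj(c,W(p,l,.136))-o for c,l,o in obs])
f=least_squares(r,[.55,.3,.2],loss='soft_l1');p=f.x
print(p,np.degrees(p[2]),r(p).reshape(-1,2).round(1).tolist())
k=np.array(W(p,(0,-.165),.12));print('keeper',k, proj(ct,k),proj(cs,k))
# stud local estimate: flange centre top z .176, wing
for c,uv,z in [(ct,(np.array([538,207])/2.8+[30,120]),.176),(cs,np.array([224,140])/2.5+[285,245],.176),(ct,np.array([526,172])/2.8+[30,120],.206)]:
    g=atz(c,uv,z);d=g[:2]-p[:2];cc,ss=np.cos(p[2]),np.sin(p[2]);print(g,'local',cc*d[0]+ss*d[1],-ss*d[0]+cc*d[1])
E
python3 fit.py
```

```text
[0.59508602 0.11122062 0.26641328] 15.264356502398028 [[-0.9, -0.3], [-2.3, -2.7], [-1.0, 0.2], [-1.4, -2.9], [-0.9, -0.5], [-0.7, 4.8], [-0.0, 2.3], [0.5, -3.8]]
keeper [ 0.63852606 -0.04795841  0.12      ] [253.96474482 197.63356247] [348.68575911 306.33576005]
[ 6.27138978e-01 -3.36889497e-04  1.76000000e-01] local 0.001552100014476955 -0.11606059178293757
[0.62816685 0.0044573  0.176     ] local 0.0038058904005811404 -0.11170614621307548
[0.64013522 0.00201699 0.206     ] local 0.01470956609378446 -0.11721131336820528
```

```bash
cat >> fit.py <<'E'
print('---')
obs.append((ct,None,np.array([630,219])/2.8+[30,120]));obs.append((cs,None,np.array([157,165])/2.5+[285,245]))
def r2(p): return np.concatenate([proj(c,W(p,l,p[3]) if l else W(p,(0,-.165),p[4]))-o for c,l,o in obs])
f=least_squares(r2,[.6,.1,.26,.136,.11],loss='soft_l1');print(f.x,r2(f.x).reshape(-1,2).round(1).tolist())
E
python3 fit.py
```

```text
[0.59508602 0.11122062 0.26641328] 15.264356502398028 [[-0.9, -0.3], [-2.3, -2.7], [-1.0, 0.2], [-1.4, -2.9], [-0.9, -0.5], [-0.7, 4.8], [-0.0, 2.3], [0.5, -3.8]]
keeper [ 0.63852606 -0.04795841  0.12      ] [253.96474482 197.63356247] [348.68575911 306.33576005]
[ 6.27138978e-01 -3.36889497e-04  1.76000000e-01] local 0.001552100014476955 -0.11606059178293757
[0.62816685 0.0044573  0.176     ] local 0.0038058904005811404 -0.11170614621307548
[0.64013522 0.00201699 0.206     ] local 0.01470956609378446 -0.11721131336820528
---
[0.59635129 0.112683   0.26576984 0.13110496 0.10772418] [[-1.3, 0.2], [-2.2, -0.3], [-1.7, -0.0], [-1.4, -0.7], [-0.0, -0.4], [-1.3, 7.5], [0.7, 1.6], [0.0, -1.2], [-0.9, 0.6], [0.7, -0.1]]
```

```bash
cat >> h.py <<'E'
from scipy.spatial.transform import Rotation as Ro
def plan(pos,yaw):
    s=read_state();R=Ro.from_quat(s['eef_rot']);d=R.inv().apply(np.array(pos)-s['ee_pos'])*100
    Rt=Ro.from_euler('z',yaw)*Ro.from_euler('x',np.pi)
    print('t',round(s['time'],2),'pos',s['ee_pos'].round(4),'yaw',round(np.arctan2(*R.as_matrix()[:2,0][::-1]),3),'F',s['ft_force'].round(2),'w',round(s['width'],4),'shift cm',d.round(2),'rot',(R.inv()*Rt).as_rotvec().round(3),'q',s['joint_positions'].round(2))
E
python3 -c "
from h import *
plan((.627,.002,.26),.2655+np.pi)
plan((.627,.002,.26),.437+1.4)"
```

```text
t 1.2 pos [ 0.2644 -0.5663  0.2226] yaw 0.437 F [-0.06 -0.58  0.5 ] w 0.0871 shift cm [ 56.9  -36.15  -3.75] rot [ 0.    0.   -2.97] q [ 1.11  0.33 -0.06  1.46  0.02  1.35 -0.09]
t 1.2 pos [ 0.2644 -0.5663  0.2226] yaw 0.437 F [-0.06 -0.58  0.5 ] w 0.0871 shift cm [ 56.9  -36.15  -3.75] rot [ 0.   0.  -1.4] q [ 1.11  0.33 -0.06  1.46  0.02  1.35 -0.09]
```

Emit:
play_rows --moves '[[[3,-2,-3],[0,0,-0.17],6],[[8,-5,-4],[0,0,-0.34],6],[[13,-8,-4],[0,0,-0.51],6],[[18,-11.5,-4],[0,0,-0.68],6],[[23,-14.5,-4],[0,0,-0.85],6],[[28,-18,-4],[0,0,-1.02],6],[[33,-21,-4],[0,0,-1.19],6],[[37,-23.5,-4],[0,0,-1.36],6]]'

```text
time: 2.2
ee_pos: [0.5013, -0.1945, 0.2629]
eef_rot: [0.62, 0.785, 0.0, 0.0]
ft_force: [-0.1, -0.2, -0.2]
width: 0.0602
```

```bash
python3 -c "
from h import *
plan((.627,.002,.26),.2655+np.pi)"
```

```text
t 2.2 pos [ 0.5013 -0.1945  0.2629] yaw 1.804 F [-0.13 -0.21 -0.17] w 0.0602 shift cm [16.22 16.76  0.29] rot [ 0.000e+00  1.000e-03 -1.603e+00] q [ 0.73  0.15 -0.49  1.61  0.07  1.4   0.46]
```

Emit:
play_rows --moves '[[[3,3,0],[0,0,-0.17],6],[[6,6,0],[0,0,-0.34],6],[[8,8,0],[0,0,-0.51],6],[[10,10,0],[0,0,-0.68],6],[[11,11,0],[0,0,-0.85],6],[[11,11,0],[0,0,-1.02],6],[[11,11,0],[0,0,-1.19],6],[[11,11,0],[0,0,-1.36],6]]'

```text
time: 3.2
ee_pos: [0.5829, -0.065, 0.2626]
eef_rot: [-0.01, 1.0, -0.0, 0.0]
ft_force: [-0.3, -0.4, 0.4]
width: 0.0598
```

```bash
python3 -c "
from h import *
plan((.627,.002,.25),.2655+np.pi)
c=camera('top');save(c,'t2.png');c=camera('scene');save(c,'s2.png')"
```

```text
t 3.2 pos [ 0.5829 -0.065   0.2626] yaw -3.121 F [-0.28 -0.39  0.44] w 0.0598 shift cm [-4.55  6.61  1.26] rot [-0.     0.    -0.245] q [ 0.63  0.31 -0.74  1.48  0.21  1.44  1.48]
```

View pics/t2.png

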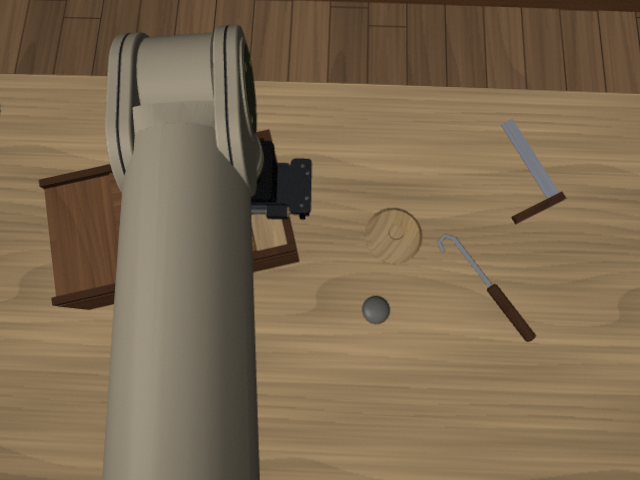

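Emit:
play_rows --moves '[[[-2,3,0],[0,0,-0.12],5],[[-3.5,5,0.5],[0,0,-0.2],5],[[-4.5,6.6,1],[0,0,-0.245],5],[[-4.5,6.6,1.2],[0,0,-0.245],5],[[-4.5,6.6,1.2],[0,0,-0.245],5]]'

```text
time: 3.92
ee_pos: [0.6265, 0.0006, 0.2504]
eef_rot: [-0.128, 0.992, -0.0, -0.0]
ft_force: [-0.7, -0.7, -0.2]
width: 0.05
```

```bash
python3 -c "
from h import *
plan((.627,.002,.182),.2655+np.pi)
c=camera('scene');save(c,'s3.png')
f=c['frame'][200:400,270:520,::-1];cv2.imwrite('pics/s3z.png',cv2.resize(f,None,fx=3,fy=3,interpolation=2))
for z in (.182,): print(proj(c,(.627,.002,z)))"
```

```text
t 3.92 pos [6.265e-01 6.000e-04 2.504e-01] yaw -2.884 F [-0.68 -0.7  -0.18] w 0.05 shift cm [-0.08  0.12  6.84] rot [-0.001 -0.001 -0.008] q [ 0.5   0.43 -0.78  1.38  0.3   1.45  1.56]
[374.28479391 297.8184636 ]
```

View pics/s3z.png

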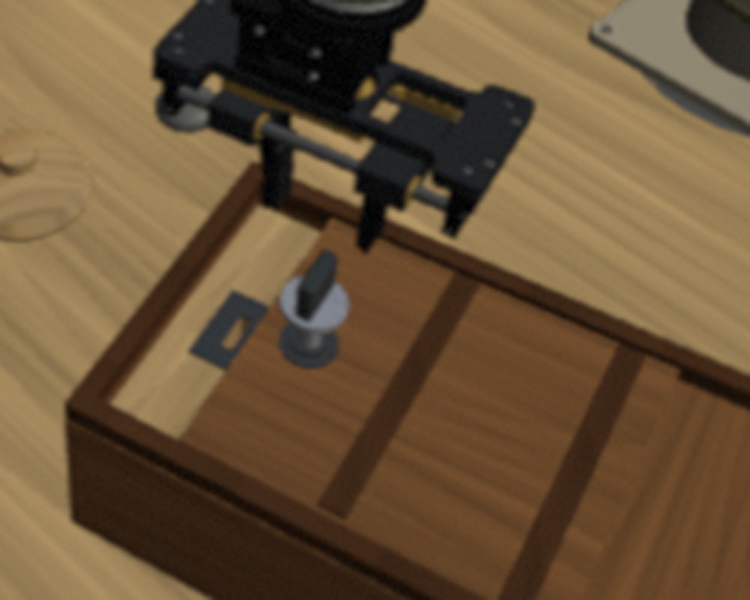

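Emit:
play_rows --moves '[[[0,0.1,2],[0,0,0],5],[[0,0.1,4],[0,0,0],5],[[0,0.1,5.5],[0,0,0],5],[[0,0.1,6.5],[0,0,0],5],[[0,0.1,6.8],[0,0,0],5],[[0,0.1,6.9],[0,0,0],5]]'

```text
time: 4.72
ee_pos: [0.6267, 0.0027, 0.1818]
eef_rot: [-0.13, 0.992, 0.0, 0.0]
ft_force: [-0.4, -0.2, -0.2]
width: 0.0502
```

```bash
python3 -c "
from h import *
plan((.627,.002,.181),.2655+np.pi)
c=camera('scene')
f=c['frame'][200:400,270:520,::-1];cv2.imwrite('pics/s4z.png',cv2.resize(f,None,fx=3,fy=3,interpolation=2))"
```

```text
t 4.72 pos [0.6267 0.0027 0.1818] yaw -2.881 F [-0.44 -0.17 -0.24] w 0.0502 shift cm [-0.01 -0.08  0.08] rot [-0.     0.    -0.005] q [ 0.5   0.47 -0.77  1.48  0.33  1.33  1.53]
```

View pics/s4z.png

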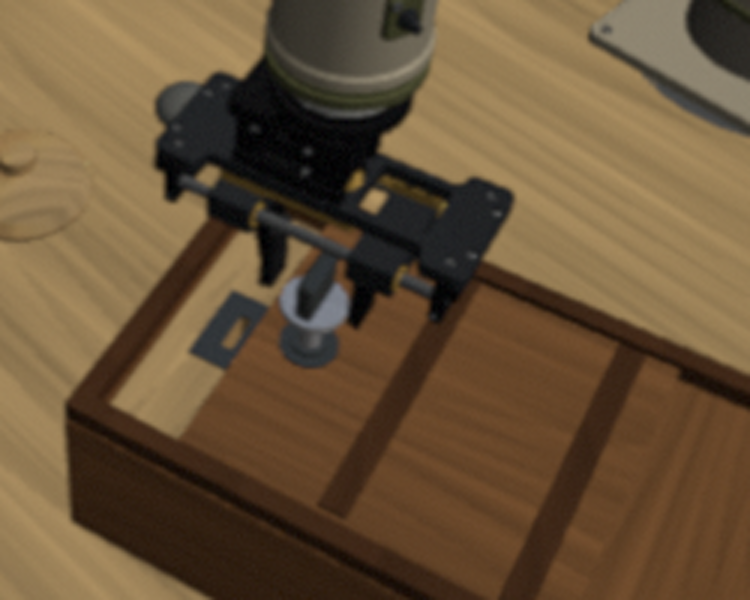

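Emit:
play_rows --moves '[[[0,0,0],[0,0,0],3],[[0,0,0],[0,0,0],1],[[0,0,0],[0,0,0],0.5],[[0,0,0],[0,0,0],0.5],[[0,0,0],[0,0,0],0.5],[[0,0,0],[0,0,0],0.5]]' --grip_force 20

```text
time: 5.52
ee_pos: [0.6266, 0.0025, 0.1816]
eef_rot: [-0.13, 0.992, -0.0, 0.0]
ft_force: [0.5, -1.1, -0.1]
width: 0.0117
```

```bash
python3 -c "
from h import *
plan((.627,.002,.181),.2655+np.pi)"
```

```text
t 5.53 pos [0.6266 0.0025 0.1816] yaw -2.881 F [ 0.52 -1.08 -0.12] w 0.0117 shift cm [-0.02 -0.06  0.06] rot [-0.     0.    -0.005] q [ 0.5   0.47 -0.77  1.48  0.33  1.33  1.53]
```

Emit:
play_rows --moves '[[[0,-0.4,0],[0,0,0],0.5],[[0,-1.2,0],[0,0,0],0.5],[[0,-2,0],[0,0,0],0.5],[[0,-2.8,0],[0,0,0],0.5],[[0,-3.5,0],[0,0,0],0.5],[[0,-4.1,0],[0,0,0],0.5],[[0,-4.5,0],[0,0,0],0.5],[[0,-4.6,0],[0,0,0],0.5]]'

```text
time: 6.52
ee_pos: [0.6386, -0.0421, 0.1816]
eef_rot: [-0.13, 0.992, -0.0, 0.0]
ft_force: [1.5, 2.3, 0.4]
width: 0.0118
```

```bash
python3 -c "
from h import *
plan((.6397,-.0465,.181),.2655+np.pi)"
```

```text
t 6.53 pos [ 0.6386 -0.0421  0.1816] yaw -2.882 F [1.49 2.28 0.38] w 0.0118 shift cm [ 0.   -0.45  0.06] rot [-0.     0.    -0.006] q [ 0.54  0.49 -0.75  1.44  0.34  1.34  1.6 ]
```

Emit:
play_rows --moves '[[[0,-0.15,0],[0,0,0],0.5],[[0,-0.3,0],[0,0,0],0.5],[[0,-0.4,0],[0,0,0],0.5],[[0,-0.4,0],[0,0,0],0.5]]'

```text
time: 7.02
ee_pos: [0.6395, -0.0458, 0.1816]
eef_rot: [-0.13, 0.992, -0.0, 0.0]
ft_force: [1.5, 1.7, -0.4]
width: 0.0122
```

Emit:
play_rows --moves '[[[0,-0.15,0],[0,0,0],0.5],[[0,-0.25,0],[0,0,0],0.5],[[0,-0.25,0],[0,0,0],0.5]]'

```text
time: 7.4
ee_pos: [0.6399, -0.047, 0.1816]
eef_rot: [-0.13, 0.991, 0.001, -0.0]
ft_force: [-0.1, 5.3, 0.6]
width: 0.0116
```

Emit:
play_rows --moves '[[[0,-0.1,0],[0,0,0],0.5],[[0,-0.1,0],[0,0,0],0.5]]'

```text
time: 7.65
ee_pos: [0.64, -0.0472, 0.1816]
eef_rot: [-0.131, 0.991, 0.001, -0.0]
ft_force: [-0.7, 6.8, 1.4]
width: 0.0121
```

```bash
python3 -c "
from h import *
plan((.6397,-.0465,.181),.2655+np.pi)
c=camera('scene')
f=c['frame'][200:400,270:520,::-1];cv2.imwrite('pics/s5z.png',cv2.resize(f,None,fx=3,fy=3,interpolation=2))"
```

```text
t 7.65 pos [ 0.64   -0.0472  0.1816] yaw -2.88 F [-0.65  6.81  1.43] w 0.0121 shift cm [0.01 0.07 0.06] rot [ 0.002 -0.    -0.004] q [ 0.54  0.5  -0.75  1.44  0.34  1.34  1.61]
```

View pics/s5z.png

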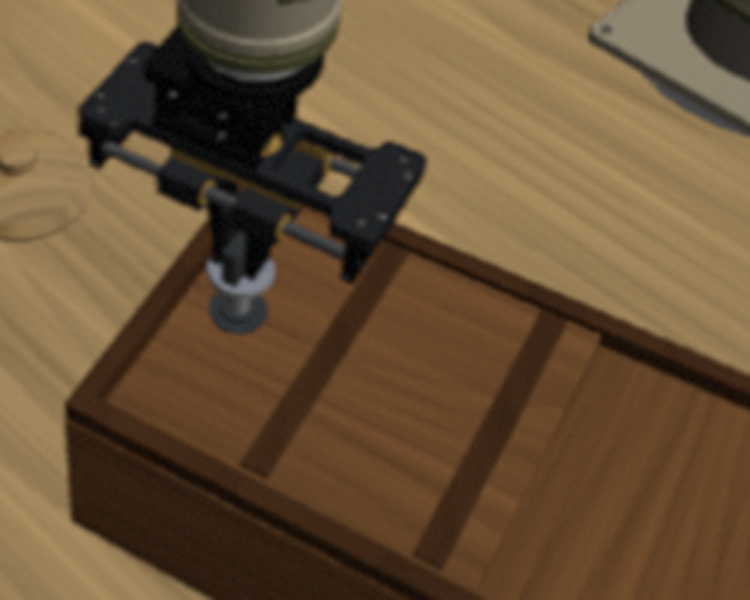

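Emit:
play_rows --moves '[[[0,0.15,0],[0,0,0],2.5],[[0,0.15,0],[0,0,0],2.5],[[0,0.15,0.3],[0,0,0],2.5],[[0,0.15,0.45],[0,0,0],2.5],[[0,0.15,0.5],[0,0,0],2.5],[[0,0.15,0.5],[0,0,0],2.5]]'

```text
time: 8.45
ee_pos: [0.64, -0.0478, 0.1766]
eef_rot: [-0.13, 0.992, -0.0, 0.0]
ft_force: [0.0, -0.5, -0.1]
width: 0.025
```

Emit:
play_rows --moves '[[[0,0,0.05],[0,0,0],1.5],[[0,0,0.1],[0,0,0],0.5],[[0,0,0.1],[0,0,0],0.5],[[0,0,0.1],[0,0,0],0.5]]'

```text
time: 8.95
ee_pos: [0.64, -0.0469, 0.1757]
eef_rot: [-0.13, 0.992, 0.0, 0.0]
ft_force: [-0.4, 3.7, 2.0]
width: 0.0117
```

Emit:
play_rows --moves '[[[0,0,0.2],[0,0,0],0.5],[[0,0,0.4],[0,0,0],0.5],[[0,0,0.6],[0,0,0],0.5],[[0,0,0.6],[0,0,0],0.5]]'

```text
time: 9.45
ee_pos: [0.6401, -0.047, 0.1695]
eef_rot: [-0.13, 0.992, 0.0, 0.0]
ft_force: [-0.5, 4.4, 3.8]
width: 0.0118
```

Emit:
play_rows --moves '[[[0,0,0.2],[0,0,0],0.5],[[0,0,0.4],[0,0,0],0.5],[[0,0,0.5],[0,0,0],0.5],[[0,0,0.5],[0,0,0],0.5]]'

```text
time: 9.95
ee_pos: [0.6401, -0.0469, 0.1646]
eef_rot: [-0.13, 0.992, 0.0, 0.0]
ft_force: [-1.3, 4.8, 4.4]
width: 0.0122
```

Emit:
play_rows --moves '[[[0,0,0.1],[0,0,0],0.5],[[0,0,0.1],[0,0,0],0.5]]'

```text
time: 10.2
ee_pos: [0.6401, -0.047, 0.1637]
eef_rot: [-0.13, 0.992, 0.0, 0.0]
ft_force: [-0.9, 4.9, 5.2]
width: 0.0117
```

Emit:
play_rows --moves '[[[0,0,0.06],[0,0,0],0.5],[[0,0,0.06],[0,0,0],0.5]]'

```text
time: 10.45
ee_pos: [0.6401, -0.047, 0.1631]
eef_rot: [-0.13, 0.992, 0.0, 0.0]
ft_force: [-1.0, 4.7, 4.9]
width: 0.0123
```

Emit:
play_rows --moves '[[[0,0,0.1],[0,0,0],0.5],[[0,0,0.1],[0,0,0],0.5]]'

```text
time: 10.7
ee_pos: [0.6401, -0.0469, 0.1624]
eef_rot: [-0.13, 0.992, 0.0, 0.0]
ft_force: [-1.0, 5.7, 6.9]
width: 0.0122
```

Emit:
play_rows --moves '[[[0,0,0.05],[0,0,0],0.5],[[0,0,0.05],[0,0,0],0.5]]'

```text
time: 10.95
ee_pos: [0.6402, -0.0469, 0.1622]
eef_rot: [-0.13, 0.992, 0.0, 0.0]
ft_force: [-2.4, 4.9, 8.6]
width: 0.0115
```

Emit:
play_rows --moves '[[[0,0,0.05],[0,0,0],0.5],[[0,0,0.05],[0,0,0],0.5],[[0,0,0.05],[0,0,0],0.5]]'

```text
time: 11.32
ee_pos: [0.6402, -0.0469, 0.162]
eef_rot: [-0.13, 0.992, 0.0, 0.001]
ft_force: [-2.7, 4.4, 9.8]
width: 0.0115
```

Emit:
play_rows --moves '[[[0,0,0.05],[0,0,0],0.5],[[0,0,0.05],[0,0,0],0.5],[[0,0,0.05],[0,0,0],0.5]]'

```text
time: 11.7
ee_pos: [0.6403, -0.0469, 0.1617]
eef_rot: [-0.13, 0.992, 0.0, 0.001]
ft_force: [-3.9, 5.0, 12.8]
width: 0.012
```

Emit:
play_rows --moves '[[[0,0,0.03],[0,0,0],0.5],[[0,0,0.03],[0,0,0],0.5],[[0,0,0.03],[0,0,0],0.5]]' --grip_force 25

```text
time: 12.08
ee_pos: [0.6403, -0.0469, 0.1616]
eef_rot: [-0.13, 0.992, 0.0, 0.001]
ft_force: [-4.0, 4.7, 14.7]
width: 0.0119
```

Emit:
play_rows --moves '[[[0,0,0],[0,0,0.08],0.5],[[0,0,0],[0,0,0.16],0.5],[[0,0,0],[0,0,0.24],0.5],[[0,0,0],[0,0,0.24],0.5]]'

```text
time: 12.58
ee_pos: [0.6403, -0.0468, 0.1617]
eef_rot: [-0.01, 1.0, 0.0, 0.001]
ft_force: [-4.0, 4.2, 13.4]
width: 0.012
```

```bash
python3 -c "
from h import *
plan((.6397,-.0465,.181),.2655+np.pi-1.57);print(read_state()['torque'])"
```

```text
t 12.57 pos [ 0.6403 -0.0468  0.1617] yaw -3.122 F [-4.01  4.17 13.43] w 0.012 shift cm [ 0.05  0.04 -1.93] rot [1.000e-03 1.000e-03 1.324e+00] q [ 0.51  0.5  -0.7   1.46  0.32  1.3   1.38]
[1.48657488e+00 9.61528612e-01 6.26536119e-04]
```

Emit:
play_rows --moves '[[[0,0,0],[0,0,0.1],0.5],[[0,0,0],[0,0,0.2],0.5],[[0,0,0],[0,0,0.3],0.5],[[0,0,0],[0,0,0.4],0.5],[[0,0,0],[0,0,0.5],0.5],[[0,0,0],[0,0,0.6],0.5],[[0,0,0],[0,0,0.6],0.5]]'

```text
time: 13.45
ee_pos: [0.6403, -0.0468, 0.1617]
eef_rot: [0.286, 0.958, 0.0, 0.001]
ft_force: [-4.1, 5.2, 13.6]
width: 0.0117
```

```bash
python3 -c "
from h import *
plan((.6397,-.0465,.181),.2655+np.pi-1.57);print(read_state()['torque'])"
```

```text
t 13.45 pos [ 0.6403 -0.0468  0.1617] yaw 2.561 F [-4.06  5.24 13.61] w 0.0117 shift cm [ 0.07 -0.   -1.93] rot [0.001 0.001 0.724] q [ 0.44  0.47 -0.59  1.47  0.27  1.28  0.81]
[ 1.45298917  0.95766288 -0.00793423]
```

Emit:
play_rows --moves '[[[0,0,0],[0,0,0.1],0.5],[[0,0,0],[0,0,0.2],0.5],[[0,0,0],[0,0,0.3],0.5],[[0,0,0],[0,0,0.4],0.5],[[0,0,0],[0,0,0.5],0.5],[[0,0,0],[0,0,0.6],0.5],[[0,0,0],[0,0,0.7],0.5],[[0,0,0],[0,0,0.73],0.5]]'

```text
time: 14.45
ee_pos: [0.6403, -0.0468, 0.1617]
eef_rot: [0.61, 0.793, 0.001, 0.0]
ft_force: [-3.3, 5.4, 14.2]
width: 0.0114
```

```bash
python3 -c "
from h import *
plan((.6397,-.0465,.181),.2655+np.pi-1.57);print(read_state()['torque'])
c=camera('scene')
f=c['frame'][200:400,270:520,::-1];cv2.imwrite('pics/s6z.png',cv2.resize(f,None,fx=3,fy=3,interpolation=2))"
```

```text
t 14.45 pos [ 0.6403 -0.0468  0.1617] yaw 1.83 F [-3.35  5.42 14.19] w 0.0114 shift cm [ 0.05 -0.05 -1.93] rot [ 0.002  0.    -0.007] q [ 0.35  0.45 -0.47  1.47  0.21  1.27  0.12]
[1.48605534 0.87798455 0.06931256]
```

View pics/s6z.png

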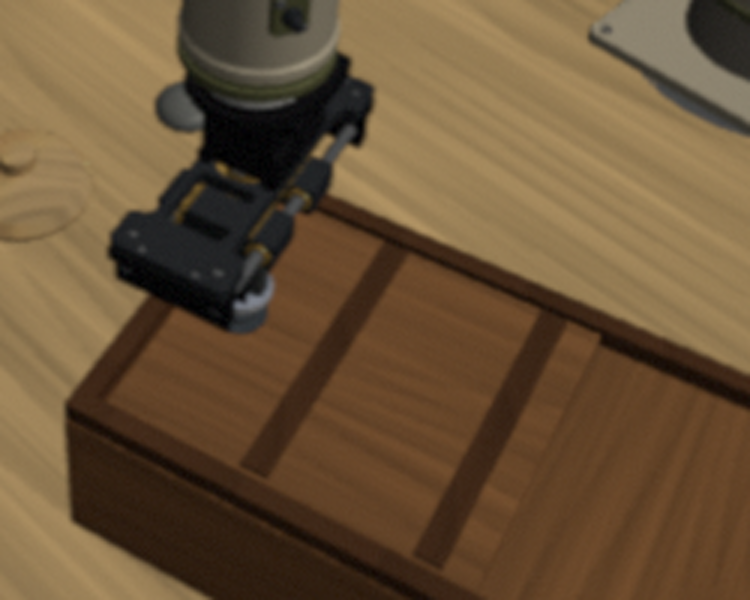

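Emit:
play_rows --moves '[[[0,0,-0.1],[0,0,0],0.5],[[0,0,-0.2],[0,0,0],0.5],[[0,0,-0.3],[0,0,0],0.5],[[0,0,-0.4],[0,0,0],0.5],[[0,0,-0.4],[0,0,0],0.5]]'

```text
time: 15.12
ee_pos: [0.6402, -0.0468, 0.1646]
eef_rot: [0.609, 0.793, 0.001, 0.0]
ft_force: [-0.6, 6.1, 6.0]
width: 0.0119
```

Emit:
play_rows --moves '[[[0,0,-0.05],[0,0,0],1.5],[[0,0,-0.1],[0,0,0],2.5],[[0,0,-0.1],[0,0,0],3.5],[[0,0,-0.1],[0,0,0],3.5]]'

```text
time: 15.62
ee_pos: [0.64, -0.0487, 0.1653]
eef_rot: [0.609, 0.793, -0.0, 0.0]
ft_force: [-0.5, 1.3, 5.5]
width: 0.0326
```

Emit:
play_rows --moves '[[[0,0,-0.1],[0,0,0],3.5],[[0,0,-0.2],[0,0,0],3.5],[[0,0,-0.2],[0,0,0],3.5]]'

```text
time: 16.0
ee_pos: [0.6398, -0.048, 0.1669]
eef_rot: [0.609, 0.793, -0.0, -0.0]
ft_force: [0.7, -1.7, 2.6]
width: 0.0352
```

Emit:
play_rows --moves '[[[0,0,-0.1],[0,0,0],3.5],[[0,0,-0.2],[0,0,0],3.5],[[0,0,-0.2],[0,0,0],3.5]]'

```text
time: 16.38
ee_pos: [0.6399, -0.0476, 0.1691]
eef_rot: [0.609, 0.793, -0.0, -0.0]
ft_force: [1.1, -0.1, -0.3]
width: 0.0348
```

Contact lost at about 5 mm of rise, so the stud appears held. Back straight up and look.

Emit:
play_rows --moves '[[[0,0,-0.5],[0,0,0],4.5],[[0,0,-1.5],[0,0,0],4.5],[[0,0,-3],[0,0,0],4.5],[[0,0,-5],[0,0,0],4.5],[[0,0,-7],[0,0,0],4.5],[[0,0,-9],[0,0,0],4.5],[[0,0,-9],[0,0,0],4.5],[[0,0,-9],[0,0,0],4.5]]'

```text
time: 17.38
ee_pos: [0.6398, -0.0476, 0.2589]
eef_rot: [0.609, 0.793, -0.0, -0.0]
ft_force: [0.3, -0.3, -0.3]
width: 0.0451
```

Emit:
play_rows --moves '[[[-5,2,0],[0,0,0],4.5],[[-10,4,0],[0,0,0],4.5],[[-15,6,0],[0,0,0],4.5],[[-18,7,0],[0,0,0],4.5],[[-20,8,0],[0,0,0],4.5],[[-20,8,0],[0,0,0],4.5]]'

```text
time: 18.12
ee_pos: [0.7688, -0.2214, 0.2565]
eef_rot: [0.61, 0.793, -0.001, -0.001]
ft_force: [0.2, 0.5, -0.8]
width: 0.0448
```

```bash
python3 -c "
from h import *
plan((.6397,-.0465,.181),.2655+np.pi-1.57)
c=camera('scene')
f=c['frame'][200:400,270:520,::-1];a=cv2.resize(f,None,fx=3,fy=3,interpolation=2);cv2.imwrite('pics/s7z.png',a)
for z in (.176,.170,.168,.166,.162): print(z,(proj(c,(.6398,-.0473,z))-[270,200])*3)
c=camera('top');save(c,'t7.png')"
```

```text
t 18.12 pos [ 0.7688 -0.2214  0.2565] yaw 1.83 F [ 0.22  0.48 -0.82] w 0.0448 shift cm [20.21 -7.97  7.59] rot [-0.003 -0.001 -0.007] q [ 0.38  0.79 -0.38  0.73  0.26  1.65  0.39]
0.176 [239.2720059  265.31881824]
0.17 [238.8434766  271.47089876]
0.168 [238.70150853 273.50938416]
0.166 [238.55997455 275.54181218]
0.162 [238.27820065 279.58860695]
```

View pics/s7z.png

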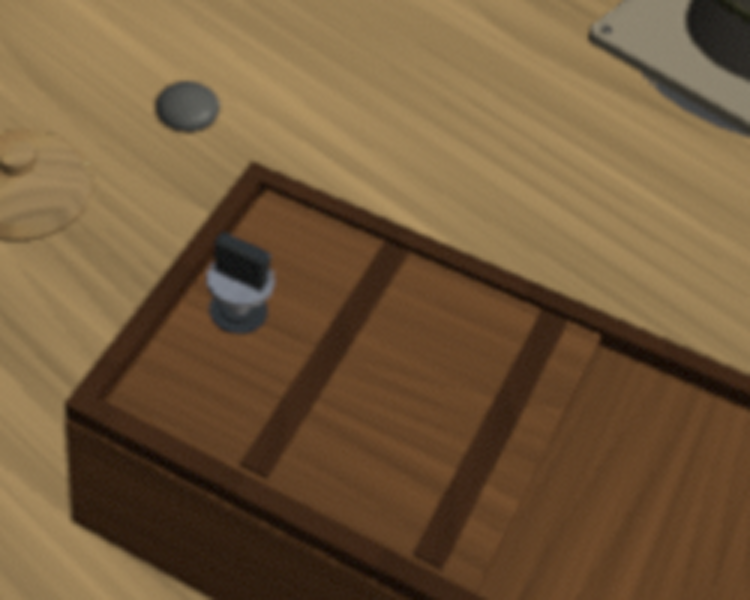

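View pics/t7.png

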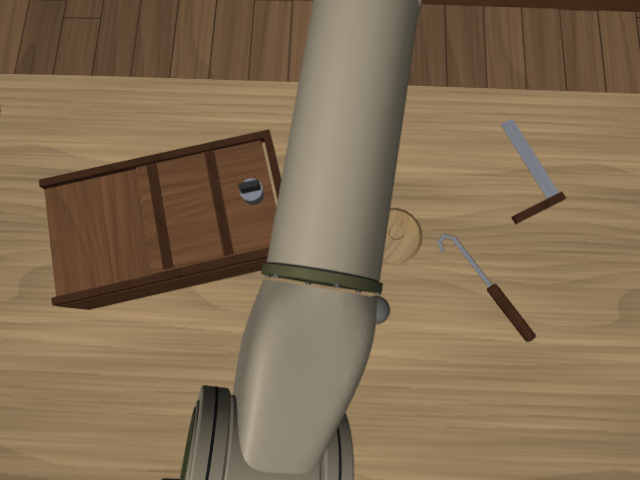

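```bash
python3 -c "
from h import *
c=camera('top')
f=c['frame'][120:280,180:300,::-1];cv2.imwrite('pics/t8.png',cv2.resize(f,None,fx=3.7,fy=3.7,interpolation=2))
p=[.59635,.11268,.26577]
for uv,z in [((270,151),.132),((250.5,190),.166)]:
  g=atz(c,uv,z);d=g[:2]-p[:2];a,b=np.cos(p[2]),np.sin(p[2]);print(a*d[0]+b*d[1],-b*d[0]+a*d[1])"
```

```text
0.07754683455809441 -0.21444442082714493
-0.0008642756643893468 -0.1662457662095836
```

View pics/t8.png

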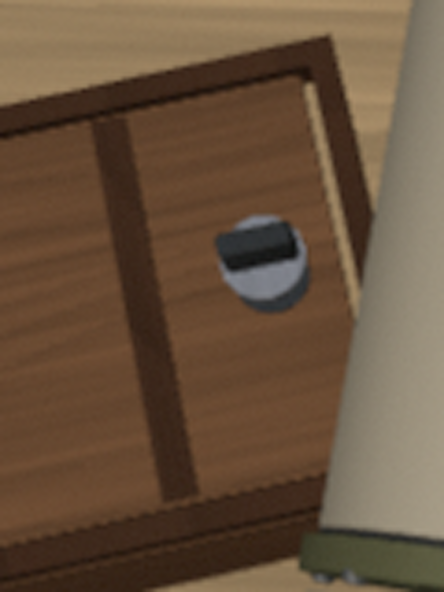

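```bash
python3 -c "
from bench import *
print(close_job())"
```

```text
the job is handed in; nothing more can be done
None
```

The door is shut and the stud is locked down. I handed the job in at about 18 s, and no verdict was reported.

- **Door:** I gripped the wing and slid the door towards -y until the side force rose from about 2 N to about 7 N against the stop. The camera puts the stud at y = -166 mm on the cabinet, where the keeper slot is at -165 mm.
- **Press:** I pushed on the flange in small steps. The force rose sharply at about 13.6 mm depth, and I held it at 13 to 15 N.
- **Turn and release:** I turned the tool 1.57 rad clockwise with little resistance. On release, the flange followed the fingers up about 5 mm and then the contact force went to zero.

In the last pictures the stud is held in by about 10 mm and the wing lies along the cabinet's length. The lid form and hook scraper are where they were, and the pebble looks unmoved though the arm partly covers it. The gripper is clear at 0.26 m height.

**Unexplained gap:** the top view shows a pale gap of about 4 mm between the door's front edge and the stop strip. I took this as how the door is built, because the stop was felt and the cross-bar went into the slot and held.

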